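Gauge a blind mortise and fit the matching loose tenon

ROBOT

A 7-joint arm with a two-finger parallel gripper is mounted at the origin on a cart in front of the work surface, level with it; the furniture and walls round the work are solid. World frame = base frame: x ahead of the robot, y to its left, z up, the work surface at z = 0. Lengths are in mm, angles in rad, forces in N, time in s.
With the tool pointing down it reaches from about 425 to 825 mm from the base axis. Payload 3.6 kg.
Tool frame: the origin (TCP) lies between the finger pads; the fingertips stand 8 mm ahead of it and the grasp point (between the pads) lies 11 mm behind it; z points along the fingers, y is the line along which they close (so a half turn about z gives the same grasp; the last joint's range is limited). The gripper opens to 93 mm and grips with 3 to 60 N. Pads are 15 mm wide; open, the fingers measure 128 mm over their backs; the gripper's body (75 mm by 188 mm) begins 65 mm behind the grasp point.
Start: joints at [1.24, 0.615, -0.013, 1.423, 0.008, 1.103, -0.04], TCP at [195.078, -620.006, 226.64] pointing down, gripper open.
Joint ranges: [-3.12, 3.12], [-0.3, 2.06], [-1.34, 1.32], [0.26, 2.42], [-1.36, 4.5], [0.01, 1.98], [-2.84, 2.84]. Speed limits (rad/s): [2.79, 2.79, 3.14, 3.14, 3.14, 3.14, 3.14].

INTERFACE

Orientations are given as a unit quaternion [w, x, y, z].
In Python, from plant import r, optics gives the robot as it stands.
- The arm moves only by the tool step_arm, never from a script. Its arguments are lists of equal length, an entry for each row: "travel": the shift along the tool's x, y, z as a fraction of full scale, a list of three; "roll": the turn about the tool's z as a fraction of full scale; "claw": the closure, from -1 (fully open) to 1 (shut). A call has 1 to 10 rows; each row shifts and turns the commanded pose from where the row before left it, along the tool's axes as they then stand; what a row does not reach is not made up. Full scale, the value 1, is 0.03 m for a shift and 0.1 rad for a turn. A row lasts 1/12 s, in which the tool goes at most 41.7 mm and 7.16 degrees, less where a joint would pass 70% of its speed; a pose out of reach is approached as far as the arm can. A call with a number of a shift or a turn outside -1 to 1 is refused whole. A call with a gripper value outside its range is refused whole. The fingers move at their own pace and stop on an object; "force" is the grip in N (left out, the last holds). Time passes only in rows, so rows that do not move let the fingers close. It gives the time, the measured TCP pose, the force, the opening and the grip force at its end, in the units of the state.
- r.sense(): the state, without advancing time (a new reading comes with each control period).
- optics.snapshot(name): name is "scene" or "top" or "wrist"; returns a dict with "color" (420x560x3 uint8, blue, green, red), "z_map" (420x560 float32, mm along the optical axis (not along the pixel's ray), 0 where there is no reading), "intrinsics" (3x3 intrinsics, pixels), "dist" ([k1, k2, p1, p2, k3] as OpenCV has them; the pictures are not rectified), "world_from_camera" (4x4, takes a point from camera to world coordinates). Camera axes: x right, y down, z forward; pixel columns grow to the right and rows downward; lengths in mm; the calibration is good to about 2 mm. A picture is of the moment at which its call begins.
- r.hand_in(): hands the job in; it is judged then, once.
Trained networks look in a picture, given as the dict that the camera call returned (one of the last four; its "shot" number tells which), for a name from the list of things; names that differ only in an ending like _2 or _b are one class to them, and where a whole thing is asked for, a point or a joint stands for the part that bears it (a point fixed in the world has none). Each returns a list of dicts, best first, with "score" (0 to 1); they miss things now and then, are a little off and sometimes report something else, mostly with a low value. They report only what shows in the picture. A call takes as long as a camera call. They do not tell look-alikes from the thing itself.
- optics.boxes_of(target, picture): "box" ([left, top, right, bottom] in pixels, round what is visible of it).
- optics.regions_of(target, picture): "region" (420x560 bool, what is visible of it) and "box" ([left, top, right, bottom] in pixels, round what is visible of it).
- optics.place_of(target, picture): "location" ([column, row] in pixels: a listed point, or the origin of a listed thing).
The state is a dict: "t": time; "joint_positions": joint angles; "dq": joint speeds; "effort": joint torques, N m; "position": TCP position; "tool_rot": TCP orientation; "force": force on the tool from outside, world axes, zero at the start; "torque": the same for the moment, N m; "grip_width": opening from 0.0 (shut) to 1.0 (fully open); "grip_force": force on a finger pad.
Only numpy, scipy, OpenCV 4.12 (cv2) and the standard library are available. Lean on these libraries where they do the work, as an engineer would, in place of code of your own. Each camera call takes 0.05 s, during which the arm holds its last target. There are 200 camera calls.

TASK

Lower the depth rod to the bottom of the blind mortise in the post to find out how deep it is, and hang the rod back in its stand. Then take from the rack only the one loose tenon that will stand 30 mm proud of the post's face when it rests on the bottom, and lower it gently, without dropping it, all the way down. Its place between the end stops needs another grip than the rack allows, so set it down on the bench and take it again; leave the other two tenons in the rack and do not disturb the glue bottle or the sanding block.

Things in the scene. Friction and masses are not known exactly. Their poses are not given: they have to be found in the camera images.
- post: fixed post offcut of brown wood, 190 mm (own x) by 70 mm (own y), 85 mm high; its flat top is the face, with a mortise in the middle. Origin under its centre. Two dark steel end stops, 56 mm wide (y), stand 45 mm above the face, 31 to 43 mm either side of the centre along x: beside a seated tenon's narrow edges only 7 mm is free, its broad faces (gripped along y) are free
- mortise (a point): centre of the mouth of the blind mortise, level with the face, 85 mm above the bench; axes as the post's. The mortise is 52 mm long (x) by 28 mm wide (y), with a flat bottom; its depth is 45, 57 or 69 mm, not known beforehand
- rack: fixed dark wooden rack, origin under its centre: base 74 x 152 mm, its top 10 mm above the bench, with three bays at y = -42, 0, 42 mm. Uprights 16 mm thick, 34 mm deep (x) and up to 90 mm above the bench flank each bay and guard the tenons' broad faces: there a tenon is taken by its narrow edges, along x. The bench is bare between rack and post
- tenon_short_centre (a point): loose tenon, a plain light wooden bar, 48 mm wide (own x) by 24 mm thick (own y) by 75 mm long (own z); the shortest of the three; the point is its centre, half-way up. It stands upright on the rack's base, loose, in any of the three bays.
- tenon_middle_centre (a point): loose tenon, as the others but 87 mm long: the middle one of the three; the point is its centre, half-way up. It stands upright on the rack's base, loose, in any of the three bays.
- tenon_long_centre (a point): loose tenon, a plain light wooden bar, 48 mm wide (own x) by 24 mm thick (own y) by 99 mm long (own z); the longest of the three; the point is its centre, half-way up. It stands upright on the rack's base, loose, in any of the three bays.
- rod_stand: fixed plywood stand, 90 x 90 mm foot, 134 mm high, with a plate at the top that has a 19 mm through hole at its centre; origin under its centre
- stand_hole (a point): centre of the upper edge of the stand's hole, 134 mm above the bench
- rod_handle (a point): depth rod hanging upright in the stand; the point is the centre of its dark wooden handle, 26 mm across, 54 mm long. Below it a steel collar, 36 mm across and 6 mm thick, rests on the stand; then a steel shaft 12 mm across, 120 mm long. The foot is 153 mm below this point; the rod is 180 mm long, about 0.15 kg
- rod_foot (a point): the rod's lower end, a flat foot on its axis, 120 mm below the underside of the collar; own z points up the rod
- glue_centre (a point): bystander: glue bottle, 54 mm across, 158 mm tall, loose; the point is half-way up
- sanding_centre (a point): bystander: sanding block, 64 x 105 x 31 mm, loose; the point is half-way up
There are look-alikes about, which are no part of the job. What is shaped like the part that bears rod_handle but yellow is not meant.

How it is judged (in metres and radians):
On the way:
1. the rod's foot bears on the bottom of the mortise (horizontal distance between rod_foot and mortise below 0.028 m and z of rod_foot in the frame of mortise below -0.04 m and (contact force between rod and floor_1 above 0.5 N or contact force between rod and floor_2 above 0.5 N or contact force between rod and floor_3 above 0.5 N)), for 0.05 s.
At the end, for the whole second after the job is handed in: one tenon stands upright and still in the mortise (6 mm, 0.12 rad), its top 30 mm (within 5) above the face; the rod hangs upright in its stand with its collar on the plate (foot within 10 mm of the axis, height within 5); the other tenons were left in the rack (((horizontal distance between tenon_short_centre and mortise below 0.006 m and z of tenon_short_centre in the frame of mortise between -0.0125 and -0.0025 m and angle between tenon_short_centre's own z axis and vertical below 0.1 rad and angle between the x axis of tenon_short_centre and the x axis of post, either way round below 0.12 rad and linear speed of tenon_short below 0.02 m/s) or (horizontal distance between tenon_middle_centre and mortise below 0.006 m and z of tenon_middle_centre in the frame of mortise between -0.0185 and -0.0085 m and angle between tenon_middle_centre's own z axis and vertical below 0.1 rad and angle between the x axis of tenon_middle_centre and the x axis of post, either way round below 0.12 rad and linear speed of tenon_middle below 0.02 m/s) or (horizontal distance between tenon_long_centre and mortise below 0.006 m and z of tenon_long_centre in the frame of mortise between -0.0245 and -0.0145 m and angle between tenon_long_centre's own z axis and vertical below 0.1 rad and angle between the x axis of tenon_long_centre and the x axis of post, either way round below 0.12 rad and linear speed of tenon_long below 0.02 m/s)) and horizontal distance between rod_foot and stand_hole below 0.01 m and z of rod_foot in the frame of stand_hole between -0.124 and -0.114 m and angle between rod_foot's own z axis and vertical below 0.1 rad); the robot touches nothing.
It fails at once if a second tenon is taken out of the rack (distance of each of tenon_short_centre, tenon_middle_centre from where it was at the start of the episode above 0.04 m or distance of each of tenon_short_centre, tenon_long_centre from where it was at the start of the episode above 0.04 m or distance of each of tenon_middle_centre, tenon_long_centre from where it was at the start of the episode above 0.04 m).
It fails at once if a tenon is dropped into the mortise (falls faster than 0.45 m/s) ((horizontal distance between tenon_short_centre and mortise below 0.02 m and z of tenon_short_centre in the frame of mortise below 0.0375 m and linear speed of tenon_short above 0.45 m/s) or (horizontal distance between tenon_middle_centre and mortise below 0.02 m and z of tenon_middle_centre in the frame of mortise below 0.0435 m and linear speed of tenon_middle above 0.45 m/s) or (horizontal distance between tenon_long_centre and mortise below 0.02 m and z of tenon_long_centre in the frame of mortise below 0.0495 m and linear speed of tenon_long above 0.45 m/s)).
It fails at once if the glue bottle or the sanding block is shifted by more than 30 mm (distance of any of glue_centre, sanding_centre from where it was at the start of the episode above 0.03 m).
It also fails if it takes over 67 s, if anything falls off the work surface, if the arm or the gripper's body presses on something with over 40 N, if the wrist force passes 120 N, or if a joint passes its speed limit or range.

## Working session

There is one attempt and no reset: what is moved stays moved. The work goes in short steps, Python scripts to look and compute and a tool call to move; the robot and the scene stay as the last step left them, time stands still between calls to the robot, and variables do not carry over. Pictures are saved under pics/ and viewed, at most 10 in all, crops included, and the job is handed in when it is done.

Besides the shell and the picture viewer there is one more tool, called after ">>>" by a JSON object that holds its "fn" and its "kwargs", one argument or row to a line. step_arm: Moves the arm, as the interface text tells. Its arguments: {"type":"object","properties":{"travel":{"type":"array","items":{"type":"array","items":{"type":"number","minimum":-1,"maximum":1}}},"roll":{"type":"array","items":{"type":"number","minimum":-1,"maximum":1}},"claw":{"type":"array","items":{"type":"number"}},"force":{"type":"number"}},"required":["travel","roll","claw"]}

```bash
ls; mkdir -p pics; cat > h.py <<'E'
import numpy as np, cv2
from plant import r, optics
def w(p,uv,z=None):
    "pixel->world; with z: ray meets plane z, else depth map"
    x,y=cv2.undistortPoints(np.array([[uv]],float),np.array(p["intrinsics"]),np.array(p["dist"])).ravel()
    T=np.array(p["world_from_camera"]); d=T[:3,:3]@[x,y,1]; o=T[:3,3]
    if z is None:
        s=p["z_map"][int(round(uv[1])),int(round(uv[0]))]
    else: s=(z-o[2])/d[2]
    return o+s*d
def cloud(p):
    h,wd=p["z_map"].shape
    uv=np.stack(np.meshgrid(np.arange(wd),np.arange(h)),-1).reshape(-1,1,2).astype(float)
    n=cv2.undistortPoints(uv,np.array(p["intrinsics"]),np.array(p["dist"])).reshape(h,wd,2)
    T=np.array(p["world_from_camera"]); z=p["z_map"][...,None]
    return np.concatenate([n*z,z],-1)@T[:3,:3].T+T[:3,3]
E
python3 - <<'E'
from h import *
P={n:optics.snapshot(n) for n in("scene","top")}
cv2.imwrite("pics/a.png",P["scene"]["color"]);cv2.imwrite("pics/b.png",P["top"]["color"])
zs=dict(post=0,mortise=85,rack=0,rod_stand=0,stand_hole=134,rod_handle=167,tenon_short_centre=47.5,tenon_middle_centre=53.5,tenon_long_centre=59.5,glue_centre=79,sanding_centre=15.5)
for n,p in P.items():
    for k,z in zs.items():
        for q in optics.place_of(k,p)[:3]:
            print(n,k,round(q["score"],2),np.round(q["location"]),np.round(w(p,q["location"],z)),np.round(w(p,q["location"])))
E
```

```text
pics
scene post 0.64 [263. 205.] [589.  38.   0.] [569.   1.  51.]
scene mortise 0.95 [260. 184.] [587.  44.  85.] [593.  56.  70.]
scene mortise 0.23 [174. 138.] [468. 342.  85.] [442. 230. 182.]
scene rod_stand 0.82 [188. 183.] [446. 232.  -0.] [438. 201.  33.]
scene stand_hole 0.91 [176. 150.] [437. 235. 134.] [436. 228. 140.]
scene stand_hole 0.25 [261. 183.] [572.   7. 134.] [598.  55.  74.]
scene rod_handle 0.64 [178. 138.] [453. 241. 167.] [450. 229. 177.]
scene rod_handle 0.55 [215. 128.] [555. 222. 167.] [562. 239. 151.]
scene tenon_short_centre 0.61 [320. 313.] [ 520. -328.   48.] [ 507. -341.   88.]
scene tenon_middle_centre 0.86 [314. 294.] [ 533. -285.   54.] [ 521. -298.   88.]
scene tenon_middle_centre 0.64 [176. 147.] [465. 334.  54.] [439. 225. 152.]
scene tenon_long_centre 0.84 [327. 331.] [ 505. -372.   60.] [ 498. -378.   82.]
scene glue_centre 0.81 [342. 200.] [ 744. -117.   79.] [ 730. -131.  103.]
scene sanding_centre 0.56 [364. 277.] [ 674. -301.   16.] [ 667. -306.   32.]
top post 0.97 [244. 212.] [597.  39.   0.] [595.  36.  27.]
top mortise 0.92 [236. 208.]
[... 477 characters left out ...]
63. 249. 182.]
top rod_handle 0.69 [146. 272.] [444. 231. 167.] [445. 224. 184.]
top tenon_short_centre 0.54 [389. 243.] [ 520. -330.   48.] [ 519. -320.   85.]
top tenon_short_centre 0.51 [304. 153.] [ 747. -117.   48.] [ 732. -115.  105.]
top tenon_middle_centre 0.63 [371. 237.] [ 536. -284.   54.] [ 534. -276.   94.]
top tenon_middle_centre 0.16 [302. 149.] [ 755. -110.   54.] [ 735. -109.  130.]
top tenon_long_centre 0.71 [406. 244.] [ 519. -367.   60.] [ 518. -358.   89.]
top glue_centre 0.77 [306. 150.] [ 744. -119.   79.] [ 732. -118.  128.]
top sanding_centre 0.72 [372. 180.] [ 685. -295.   16.] [ 682. -292.   33.]
top sanding_centre 0.68 [150. 272.] [436. 276.  16.] [444. 225. 157.]
```

View pics/a.png

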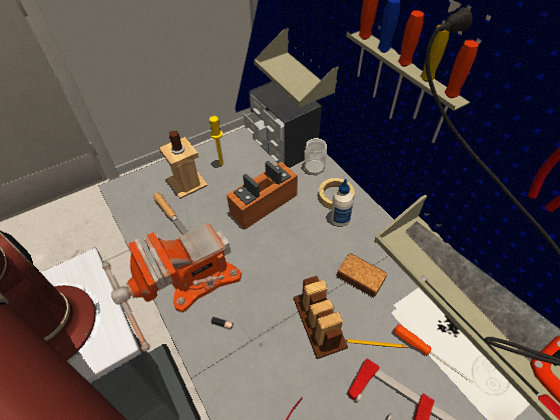

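View pics/b.png

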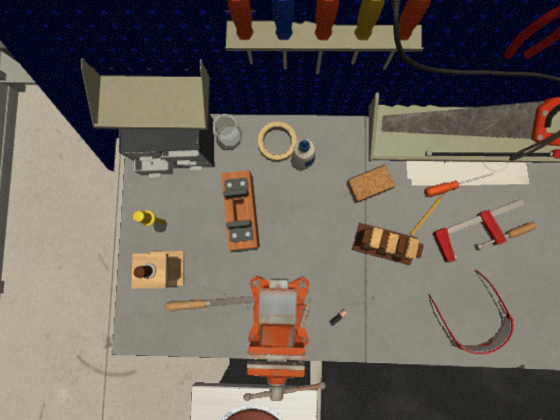

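The real rod has the dark handle: scene (176,137), top (145,271). Its look-alike is the yellow one at scene (215,128), top (145,217). The post is at top (240,210) and the rack at (388,243). Next I'll fit the geometry from depth and check the choice in one crop.

```bash
cat > fit.py <<'E'
from h import *
P={n:optics.snapshot(n) for n in("scene","top")}
def rect(pts):
    return [np.round(v,2) for v in cv2.minAreaRect(pts[:,:2].astype(np.float32))]
for n,p in P.items():
    c=cloud(p)
    def sel(cx,cy,R,z0,z1):
        m=(np.hypot(c[...,0]-cx,c[...,1]-cy)<R)&(c[...,2]>z0)&(c[...,2]<z1); return c[m]
    def clean(pts):
        # remove stragglers with a 4 mm grid
        from scipy.spatial import cKDTree
        k=cKDTree(pts[:,:2]); cnt=np.array([len(a) for a in k.query_ball_point(pts[:,:2],6)]); return pts[cnt>=np.median(cnt)*0.4]
    for nm,a in dict(bench=(600,-150,60,-10,10),face=(597,49,115,78,92),stops=(597,49,60,122,138),plate=(447,233,70,126,139),handle=(447,231,30,150,205),handletop=(447,231,30,188,205),rack=(522,-327,100,86.5,93),tops=(522,-327,100,80,115)).items():
        s=sel(*a)
        if len(s)<8: print(n,nm,len(s)); continue
        s=clean(s); print(n,nm,len(s),np.round(s.mean(0),1),np.round(np.percentile(s[:,2],[5,50,95]),1),rect(s))
p=P["top"];i=p["color"]
s=P["scene"]["color"]
a=cv2.resize(i[200:300,100:280],None,fx=4,fy=4,interpolation=cv2.INTER_CUBIC)[:, :720]
b=cv2.resize(i[215:275,340:440],None,fx=4,fy=4,interpolation=cv2.INTER_CUBIC)
cv2.imwrite("pics/c.png",a)
d=cv2.resize(s[265:365,280:360],None,fx=4,fy=4,interpolation=cv2.INTER_CUBIC)
o=np.zeros((400,730,3),np.uint8);o[:240,:400]=b;o[:,405:725]=d
cv2.imwrite("pics/d.png",o)
E
python3 fit.py
```

```text
scene bench 1402 [ 599.2 -151.2   -1.3] [-3.9 -1.3  1.5] [array([ 599.81, -149.37]), array([118.75, 118.04]), np.float64(79.55)]
scene face 978 [584.4  31.3  84.9] [80.2 84.2 90.7] [array([594.44,  39.92]), array([191.96,  72.69]), np.float64(7.13)]
scene stops 176 [591.7  38.  127.6] [123.7 128.  130.6] [array([593.38,  38.24]), array([87.52, 59.01]), np.float64(8.97)]
scene plate 510 [441.1 228.8 132. ] [128.5 131.9 136.4] [array([443.57, 236.36]), array([78.37, 80.89]), np.float64(1.91)]
scene handle 138 [441.5 227.9 173.6] [152.2 174.1 192. ] [array([441.16, 227.94]), array([16.21, 24.37]), np.float64(71.13)]
scene handletop 49 [443.3 233.1 191.2] [189.  191.3 193.2] [array([443.26, 233.46]), array([20.53, 21.16]), np.float64(48.13)]
scene rack 433 [ 519.5 -331.1   89.2] [86.9 89.1 92.1] [array([ 522.26, -329.83]), array([143.35,  46.28]), np.float64(76.88)]
scene tops 1277 [ 516.8 -336.6   93.2] [ 82.7  90.2 109.1] [array([ 520.57, -330.14]), array([142.67,  48.86]), np.float64(74.24)]
top bench 1606 [ 5.996e+02 -1.501e+02 -2.000e-01] [-3.3 -0.2  2.9] [array([ 599.81, -150.01]),
[... 207 characters left out ...]
9.6 132.3] [array([595.22,  42.87]), array([86.06, 54.83]), np.float64(7.23)]
top plate 943 [445.6 234.7 133.4] [130.4 133.5 136.5] [array([444.45, 238.56]), array([77.8 , 78.78]), np.float64(2.2)]
top handle 177 [445.6 233.3 183.6] [155.6 191.2 195.1] [array([444.92, 236.22]), array([23.35, 22.92]), np.float64(63.11)]
top handletop 116 [444.6 237.  192.8] [189.3 192.8 195.3] [array([444.15, 237.88]), array([24.18, 23.95]), np.float64(11.09)]
top rack 389 [ 521.6 -324.3   89.7] [87.3 89.7 92.3] [array([ 519.68, -327.84]), array([141.84,  41.36]), np.float64(76.33)]
top tops 1096 [ 520.6 -327.7   93.7] [ 82.7  91.  109.2] [array([ 520.8 , -328.02]), array([142.89,  50.4 ]), np.float64(74.26)]
```

```bash
python3 - <<'E'
from h import *
s=r.sense(); print({k:np.round(v,3) for k,v in s.items()})
from scipy.spatial.transform import Rotation as R
q=s["tool_rot"]; print(np.round(R.from_quat([q[1],q[2],q[3],q[0]]).as_matrix(),3))
E
```

```text
{'t': np.float64(1.3), 'joint_positions': array([ 1.24 ,  0.615, -0.013,  1.423,  0.008,  1.103, -0.04 ]), 'dq': array([-0.001,  0.001,  0.001,  0.   , -0.001, -0.   , -0.001]), 'effort': array([ 0.0000e+00, -4.5882e+01,  2.0900e-01, -1.6603e+01, -6.1000e-02,
        1.3000e-02,  0.0000e+00]), 'position': array([ 195.054, -620.011,  226.647]), 'tool_rot': array([-0.   ,  0.988,  0.152,  0.   ]), 'force': array([ 0.785, -0.131, -0.751]), 'torque': array([ 0.028,  0.051, -0.074]), 'grip_force': np.float64(0.0), 'grip_width': np.float64(1.002)}
[[ 0.954  0.3    0.   ]
 [ 0.3   -0.954  0.   ]
 [ 0.    -0.    -1.   ]]
```

View pics/c.png

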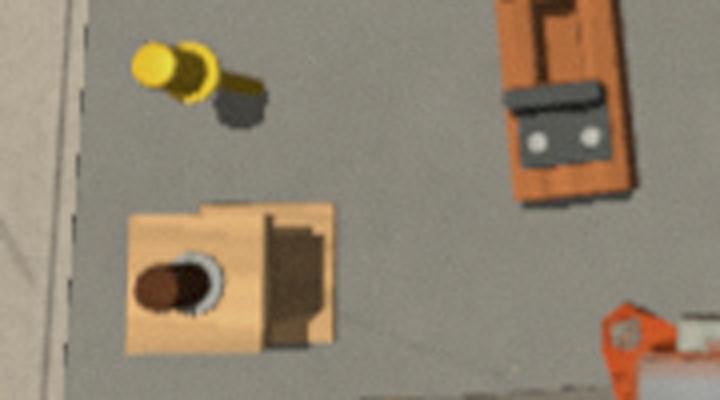

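View pics/d.png

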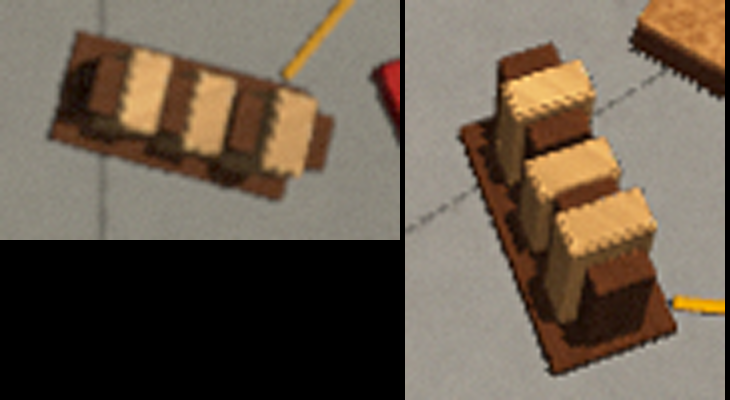

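The crop at (160,285) confirms the dark rod in the stand, with the yellow look-alike at (155,65). In the rack, the middle tenon is in the bay nearest the post, the short one in the centre and the long one at the far end. I'll swing over to the stand now.

>>> {"fn": "step_arm", "kwargs": {
  "travel": [
    [0.97, -0.37, -0.23],
    [0.97, -0.37, -0.23],
    [0.97, -0.37, -0.23],
    [0.97, -0.37, -0.23],
    [0.97, -0.37, -0.23],
    [0.97, -0.37, -0.23],
    [0.97, -0.37, -0.23],
    [0.97, -0.37, -0.23],
    [0.97, -0.37, -0.23],
    [0.97, -0.37, -0.23]
  ],
  "roll": [0, 0, 0, 0, 0, 0, 0, 0, 0, 0],
  "claw": [-1, -1, -1, -1, -1, -1, -1, -1, -1, -1],
  "force": 25
}}

```text
t: 2.13
position: [440.4, -425.7, 296.2]
tool_rot: [0.0, 0.988, 0.152, 0.0]
force: [0.7, -1.3, 0.1]
grip_width: 1.002
grip_force: 0.0
```

>>> {"fn": "step_arm", "kwargs": {
  "travel": [
    [0.97, -0.37, -0.23],
    [0.97, -0.37, -0.23],
    [0.97, -0.37, -0.23],
    [0.97, -0.37, -0.23],
    [0.97, -0.37, -0.23],
    [0.42, -0.92, 0],
    [0.42, -0.92, 0],
    [0.42, -0.92, 0],
    [0.42, -0.92, 0],
    [0.42, -0.92, 0]
  ],
  "roll": [0, 0, 0, 0, 0, 0, 0, 0, 0, 0],
  "claw": [-1, -1, -1, -1, -1, -1, -1, -1, -1, -1]
}}

```text
t: 2.97
position: [580.2, -178.2, 330.3]
tool_rot: [-0.0, 0.988, 0.152, 0.0]
force: [-0.9, 0.3, 0.4]
grip_width: 1.0
grip_force: 0.0
```

>>> {"fn": "step_arm", "kwargs": {
  "travel": [
    [0.42, -0.92, 0],
    [0.42, -0.92, 0],
    [0.42, -0.92, 0],
    [0.42, -0.92, 0],
    [0.42, -0.92, 0],
    [0.42, -0.92, 0],
    [0, 0, 0]
  ],
  "roll": [0, 0, 0, 0, 0, 0, 0],
  "claw": [-1, -1, -1, -1, -1, -1, -1]
}}

```text
t: 3.55
position: [602.7, 10.8, 330.2]
tool_rot: [-0.004, 0.987, 0.158, 0.001]
force: [-0.5, 1.8, 0.2]
grip_width: 0.999
grip_force: 0.0
```

```bash
python3 - <<'E'
from h import *
p=optics.snapshot("wrist"); cv2.imwrite("pics/e.png",p["color"])
c=cloud(p)
for k,z in dict(post=0,mortise=85).items():
    for q in optics.place_of(k,p)[:2]: print(k,round(q["score"],2),np.round(q["location"]),np.round(w(p,q["location"],z),1))
m=(np.hypot(c[...,0]-597,c[...,1]-43)<115)
for z0,z1 in((80,90),(125,135)):
    s=c[m&(c[...,2]>z0)&(c[...,2]<z1)]
    if len(s): print(len(s),np.median(s[:,2]),cv2.minAreaRect(s[:,:2].astype(np.float32)))
s=r.sense();print(s["position"],s["tool_rot"],np.round(s["joint_positions"],2))
E
```

```text
post 0.83 [257. 173.] [592.   41.8   0. ]
mortise 0.87 [252. 178.] [597.4  44.   85. ]
4527 84.57189089157674 ((593.5261840820312, 43.137901306152344), (189.67391967773438, 70.24811553955078), 7.348232746124268)
1086 129.0920384109841 ((593.9232177734375, 43.08778762817383), (86.28477478027344, 55.94431686401367), 7.345353126525879)
[6.02529940e+02 4.22047717e-01 3.30144130e+02] [ 5.37853148e-04  9.88404615e-01  1.51842061e-01 -1.24162849e-04] [ 0.03  0.47 -0.11  1.4   0.05  1.28 -1.35]
```

View pics/e.png

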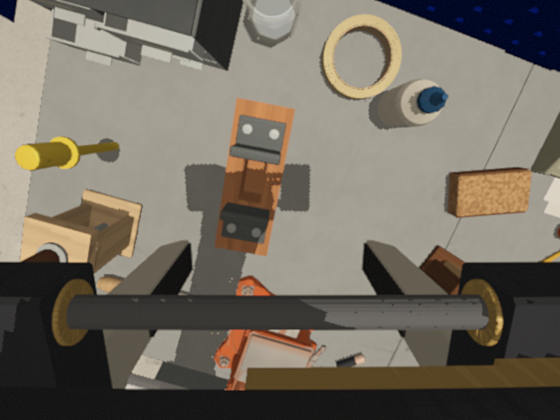

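The wrist view shows the post from (220,250) to (290,105), with the mortise mouth near (256,180). That matches the fit: centre about (594,43), yaw 7.35°. On to the stand.

>>> {"fn": "step_arm", "kwargs": {
  "travel": [
    [-0.27, -0.91, 0],
    [-0.27, -0.91, 0],
    [-0.27, -0.91, 0],
    [-0.27, -0.91, 0],
    [-0.27, -0.91, 0],
    [-0.27, -0.91, 0],
    [-0.27, -0.91, 0],
    [-0.27, -0.91, 0],
    [-0.27, -0.91, 0],
    [-0.27, -0.91, 0]
  ],
  "roll": [0, 0, 0, 0, 0, 0, 0, 0, 0, 0],
  "claw": [-1, -1, -1, -1, -1, -1, -1, -1, -1, -1]
}}

```text
t: 4.53
position: [443.6, 235.9, 330.4]
tool_rot: [0.0, 0.989, 0.15, 0.0]
force: [0.6, 0.4, -0.1]
grip_width: 1.0
grip_force: 0.0
```

```bash
python3 - <<'E'
from h import *
p=optics.snapshot("wrist"); cv2.imwrite("pics/f.png",p["color"])
c=cloud(p)
for k,z in dict(rod_handle=167,stand_hole=134,rod_stand=0).items():
    for q in optics.place_of(k,p)[:2]: print(k,round(q["score"],2),np.round(q["location"]),np.round(w(p,q["location"],z),1))
m=(np.hypot(c[...,0]-445,c[...,1]-237)<60)
for z0,z1 in((150,187),(188,200),(128,137),(137.5,143)):
    s=c[m&(c[...,2]>z0)&(c[...,2]<z1)]
    if len(s): print(len(s),np.median(s,0),cv2.minAreaRect(s[:,:2].astype(np.float32)))
s=r.sense();print(s["position"],s["tool_rot"],np.round(s["joint_positions"],2))
E
```

```text
rod_handle 0.86 [300.  72.] [560.6 250.6 167. ]
rod_handle 0.58 [277. 192.] [447.  237.5 167. ]
stand_hole 0.88 [276. 189.] [443.8 236.9 134. ]
rod_stand 0.88 [276. 172.] [443.2 237.4   0. ]
148 [456.26457171 242.29477002 169.6827166 ] ((453.4548034667969, 240.7001190185547), (8.160594940185547, 24.146865844726562), 12.961116790771484)
576 [446.00909727 239.01795521 193.0386821 ] ((445.1199645996094, 238.8310089111328), (24.63574981689453, 25.368738174438477), 64.38602447509766)
3940 [451.45421193 241.4328257  133.3715799 ] ((444.9522705078125, 238.68646240234375), (78.31246185302734, 78.04055786132812), 1.8253161907196045)
263 [454.28213305 242.75210795 139.31542457] ((449.7532653808594, 240.19390869140625), (25.93134307861328, 34.777889251708984), 17.415746688842773)
[444.01454634 235.76590228 330.40442968] [5.31073014e-04 9.88519343e-01 1.51092826e-01 4.30288833e-04] [-0.38  0.3  -0.2   1.67  0.06  1.18 -1.87]
```

>>> {"fn": "step_arm", "kwargs": {
  "travel": [
    [0.06, -0.08, 0.7],
    [0, 0, 0.8],
    [0, 0, 0.8],
    [0, 0, 0.8],
    [0, 0, 0.8],
    [0, 0, 0.8],
    [0, 0, 0.6],
    [0, 0, 0.4],
    [0, 0, 0]
  ],
  "roll": [0, 0, 0, 0, 0, 0, 0, 0, 0],
  "claw": [-1, -1, -1, -1, -1, -1, -1, -1, -1]
}}

```text
t: 5.48
position: [444.5, 236.2, 156.6]
tool_rot: [0.002, 0.989, 0.149, -0.002]
force: [0.9, -0.8, -1.0]
grip_width: 1.0
grip_force: 0.0
```

>>> {"fn": "step_arm", "kwargs": {
  "travel": [
    [0, 0, 0],
    [0, 0, 0],
    [0, 0, 0],
    [0, 0, 0],
    [0, 0, 0],
    [0, 0, 0],
    [0, 0, 0],
    [0, 0, 0]
  ],
  "roll": [0, 0, 0, 0, 0, 0, 0, 0],
  "claw": [1, 1, 1, 1, 1, 1, 1, 1],
  "force": 25
}}

```text
t: 6.15
position: [444.4, 240.1, 159.4]
tool_rot: [-0.0, 0.988, 0.152, 0.0]
force: [0.1, 0.4, -0.2]
grip_width: 0.474
grip_force: 0.0
```

>>> {"fn": "step_arm", "kwargs": {
  "travel": [
    [0, 0, 0],
    [0, 0, 0],
    [0, 0, 0],
    [0, 0, 0],
    [0, 0, 0],
    [0, 0, 0]
  ],
  "roll": [0, 0, 0, 0, 0, 0],
  "claw": [1, 1, 1, 1, 1, 1]
}}

```text
t: 6.65
position: [444.5, 239.5, 159.2]
tool_rot: [0.0, 0.988, 0.152, -0.0]
force: [0.3, -0.9, -0.3]
grip_width: 0.278
grip_force: 25.0
```

>>> {"fn": "step_arm", "kwargs": {
  "travel": [
    [0, 0, -0.4],
    [0, 0, -0.8],
    [0, 0, -0.8],
    [0, 0, -0.8],
    [0, 0, -0.8],
    [0, 0, -0.8],
    [0, 0, -0.4],
    [0, 0, 0]
  ],
  "roll": [0, 0, 0, 0, 0, 0, 0, 0],
  "claw": [1, 1, 1, 1, 1, 1, 1, 1]
}}

```text
t: 7.32
position: [445.4, 241.3, 305.9]
tool_rot: [-0.001, 0.988, 0.152, 0.003]
force: [0.6, -0.0, -1.8]
grip_width: 0.276
grip_force: 25.0
```

>>> {"fn": "step_arm", "kwargs": {
  "travel": [
    [0.31, 0.86, 0],
    [0.31, 0.86, 0],
    [0.31, 0.86, 0],
    [0.31, 0.86, 0],
    [0.31, 0.86, 0],
    [0.31, 0.86, 0],
    [0.31, 0.86, 0],
    [0.31, 0.86, 0],
    [0.31, 0.86, 0],
    [0, 0, 0]
  ],
  "roll": [0, 0, 0, 0, 0, 0, 0, 0, 0, 0],
  "claw": [1, 1, 1, 1, 1, 1, 1, 1, 1, 1]
}}

```text
t: 8.15
position: [596.0, 36.0, 300.4]
tool_rot: [0.003, 0.989, 0.147, -0.001]
force: [1.3, -2.2, -1.8]
grip_width: 0.274
grip_force: 25.0
```

```bash
python3 - <<'E'
from h import *
s=r.sense();print(s["position"],s["grip_width"],s["grip_force"],np.round(s["force"],1))
p=optics.snapshot("wrist"); cv2.imwrite("pics/f.png",p["color"])
c=cloud(p); 
for k in ("top","scene"):
    p=optics.snapshot(k)
    for q in optics.place_of("rod_foot",p)[:2]+optics.place_of("rod_handle",p)[:2]: print(k,round(q["score"],2),np.round(q["location"]),np.round(w(p,q["location"],158),1))
m=(np.hypot(c[...,0]-594,c[...,1]-43)<115)
for z0,z1 in((80,90),(125,135)):
    s=c[m&(c[...,2]>z0)&(c[...,2]<z1)]
    if len(s): print(len(s),np.median(s[:,2]),cv2.minAreaRect(s[:,:2].astype(np.float32)))
E
```

```text
[595.95345361  35.99352412 300.35886624] 0.27430459679496316 24.997791945934296 [ 1.3 -2.2 -1.8]
top 0.28 [371. 183.] [ 651.1 -263.6  158. ]
top 0.25 [303. 152.] [ 720.8 -110.7  158. ]
top 0.56 [224. 198.] [611.1  66.  158. ]
scene 0.69 [262. 166.] [593.8  38.6 158. ]
scene 0.57 [219. 164.] [505.4 103.5 158. ]
scene 0.9 [217. 126.] [566.6 236.  158. ]
scene 0.83 [256. 114.] [687.  226.5 158. ]
4031 84.56548401289228 ((603.0416259765625, 44.31186294555664), (170.1360321044922, 70.29438781738281), 7.362227439880371)
893 129.1246557787066 ((593.8368530273438, 42.99654769897461), (86.34432220458984, 55.9151611328125), 7.438686370849609)
```

View pics/f.png

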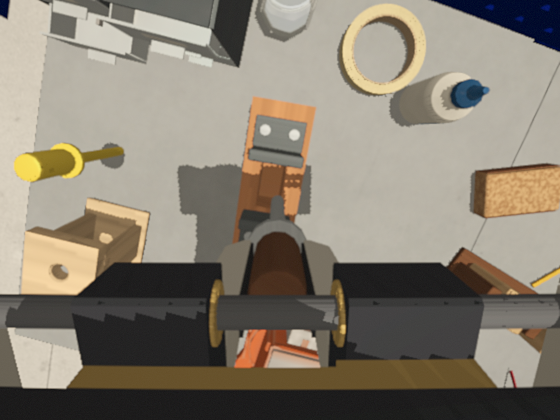

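The picture shows the rod held upright, with its foot at (278,200) over the mortise. Time to lower it.

>>> {"fn": "step_arm", "kwargs": {
  "travel": [
    [0, 0, 0.3],
    [0, 0, 0.6],
    [0, 0, 0.6],
    [0, 0, 0.6],
    [0, 0, 0.6],
    [0, 0, 0.6],
    [0, 0, 0.2],
    [0, 0, 0]
  ],
  "roll": [0, 0, 0, 0, 0, 0, 0, 0],
  "claw": [1, 1, 1, 1, 1, 1, 1, 1]
}}

```text
t: 9.17
position: [592.3, 43.8, 196.1]
tool_rot: [-0.0, 0.988, 0.152, -0.002]
force: [-0.6, 0.3, -1.9]
grip_width: 0.277
grip_force: 25.0
```

>>> {"fn": "step_arm", "kwargs": {
  "travel": [
    [0, 0, 0.1],
    [0, 0, 0.1],
    [0, 0, 0.1],
    [0, 0, 0.1],
    [0, 0, 0]
  ],
  "roll": [0, 0, 0, 0, 0],
  "claw": [1, 1, 1, 1, 1]
}}

```text
t: 9.58
position: [593.7, 43.5, 186.0]
tool_rot: [-0.0, 0.988, 0.152, -0.0]
force: [0.2, -0.4, -2.5]
grip_width: 0.282
grip_force: 25.0
```

>>> {"fn": "step_arm", "kwargs": {
  "travel": [
    [0, 0, 0.1],
    [0, 0, 0.1],
    [0, 0, 0],
    [0, 0, 0]
  ],
  "roll": [0, 0, 0, 0],
  "claw": [1, 1, 1, 1]
}}

```text
t: 9.92
position: [593.7, 43.6, 180.0]
tool_rot: [-0.0, 0.988, 0.152, -0.0]
force: [0.3, -0.3, -1.2]
grip_width: 0.28
grip_force: 25.0
```

>>> {"fn": "step_arm", "kwargs": {
  "travel": [
    [0, 0, 0.1],
    [0, 0, 0.1],
    [0, 0, 0.1],
    [0, 0, 0],
    [0, 0, 0]
  ],
  "roll": [0, 0, 0, 0, 0],
  "claw": [1, 1, 1, 1, 1]
}}

```text
t: 10.33
position: [594.7, 43.7, 173.0]
tool_rot: [0.0, 0.988, 0.152, 0.001]
force: [-1.5, -0.0, 6.8]
grip_width: 0.278
grip_force: 25.0
```

>>> {"fn": "step_arm", "kwargs": {
  "travel": [
    [0, 0, 0.05],
    [0, 0, 0],
    [0, 0, 0]
  ],
  "roll": [0, 0, 0],
  "claw": [1, 1, 1]
}}

```text
t: 10.58
position: [595.3, 43.9, 172.9]
tool_rot: [0.0, 0.988, 0.152, 0.002]
force: [-2.5, -0.5, 12.5]
grip_width: 0.272
grip_force: 25.0
```

Firm contact with the foot at about 28 mm means the depth is 57 mm, so the middle tenon (87 mm) is the one. I'll hang the rod back.

>>> {"fn": "step_arm", "kwargs": {
  "travel": [
    [0, 0, -0.4],
    [0, 0, -0.8],
    [0, 0, -0.8],
    [0, 0, -0.8],
    [0, 0, -0.8],
    [0, 0, -0.8],
    [0, 0, -0.05],
    [0, 0, 0]
  ],
  "roll": [0, 0, 0, 0, 0, 0, 0, 0],
  "claw": [1, 1, 1, 1, 1, 1, 1, 1]
}}

```text
t: 11.25
position: [594.5, 43.7, 304.1]
tool_rot: [0.0, 0.988, 0.152, 0.001]
force: [0.1, -0.1, -2.1]
grip_width: 0.276
grip_force: 25.0
```

>>> {"fn": "step_arm", "kwargs": {
  "travel": [
    [-0.31, -0.86, 0],
    [-0.31, -0.86, 0],
    [-0.31, -0.86, 0],
    [-0.31, -0.86, 0],
    [-0.31, -0.86, 0],
    [-0.31, -0.86, 0],
    [-0.31, -0.86, 0],
    [-0.31, -0.86, 0],
    [-0.31, -0.86, 0],
    [0, 0, 0]
  ],
  "roll": [0, 0, 0, 0, 0, 0, 0, 0, 0, 0],
  "claw": [1, 1, 1, 1, 1, 1, 1, 1, 1, 1]
}}

```text
t: 12.08
position: [438.7, 245.5, 301.2]
tool_rot: [-0.002, 0.988, 0.157, -0.003]
force: [-0.1, 0.3, -1.9]
grip_width: 0.273
grip_force: 25.0
```

>>> {"fn": "step_arm", "kwargs": {
  "travel": [
    [0, 0, 0],
    [0, 0, 0],
    [0, 0, 0.1]
  ],
  "roll": [0, 0, 0],
  "claw": [1, 1, 1]
}}

```text
t: 12.33
position: [445.1, 238.6, 299.5]
tool_rot: [0.001, 0.989, 0.151, -0.0]
force: [-0.2, 0.2, -1.4]
grip_width: 0.278
grip_force: 25.0
```

```bash
python3 - <<'E'
from h import *
s=r.sense();print(s["position"],s["grip_width"],s["grip_force"],np.round(s["force"],1))
p=optics.snapshot("scene")
for q in optics.place_of("rod_foot",p)[:2]: print(round(q["score"],2),np.round(q["location"]),np.round(w(p,q["location"],156),1),w(p,q["location"]))
i=p["color"]; cv2.imwrite("pics/g.png",cv2.resize(i[90:210,110:250],None,fx=4,fy=4,interpolation=cv2.INTER_CUBIC))
E
```

```text
[445.11353178 238.58486327 299.51300647] 0.27842124523296624 24.999639987945557 [-0.2  0.2 -1.4]
0.83 [220. 164.] [508.1 103.2 156. ] [562.79332853 250.35566901   1.4332276 ]
0.81 [176. 143.] [445.7 235.6 156. ] [445.04106385 232.99607937 158.2691209 ]
```

View pics/g.png

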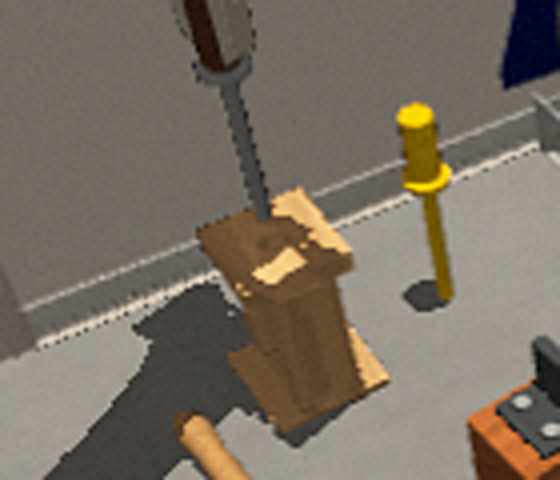

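The rod's foot (crop (262,215)) is above the hole (265,245). Lowering it in.

>>> {"fn": "step_arm", "kwargs": {
  "travel": [
    [0, 0, 0.3],
    [0, 0, 0.3],
    [0, 0, 0.3],
    [0, 0, 0.3],
    [0, 0, 0.1],
    [0, 0, 0]
  ],
  "roll": [0, 0, 0, 0, 0, 0],
  "claw": [1, 1, 1, 1, 1, 1]
}}

```text
t: 12.93
position: [443.7, 239.5, 259.8]
tool_rot: [0.0, 0.988, 0.152, -0.001]
force: [-0.2, -0.5, -2.3]
grip_width: 0.276
grip_force: 25.0
```

>>> {"fn": "step_arm", "kwargs": {
  "travel": [
    [0, 0, 0.5],
    [0, 0, 0.6],
    [0, 0, 0.6],
    [0, 0, 0.6],
    [0, 0, 0.5],
    [0, 0, 0.3],
    [0, 0, 0.1],
    [0, 0, 0.1],
    [0, 0, 0]
  ],
  "roll": [0, 0, 0, 0, 0, 0, 0, 0, 0],
  "claw": [1, 1, 1, 1, 1, 1, 1, 1, 1]
}}

```text
t: 13.68
position: [444.7, 240.2, 162.4]
tool_rot: [-0.0, 0.988, 0.152, 0.0]
force: [-0.2, -1.1, -0.9]
grip_width: 0.276
grip_force: 25.0
```

>>> {"fn": "step_arm", "kwargs": {
  "travel": [
    [0, 0, 0.07],
    [0, 0, 0.03],
    [0, 0, 0]
  ],
  "roll": [0, 0, 0],
  "claw": [1, 1, 1]
}}

```text
t: 13.93
position: [444.6, 240.1, 159.6]
tool_rot: [-0.0, 0.988, 0.152, 0.0]
force: [-0.1, 0.1, -1.6]
grip_width: 0.277
grip_force: 25.0
```

>>> {"fn": "step_arm", "kwargs": {
  "travel": [
    [0, 0, 0.04],
    [0, 0, 0],
    [0, 0, 0],
    [0, 0, 0],
    [0, 0, 0],
    [0, 0, -0.4],
    [0, 0, -0.8],
    [0, 0, -0.8],
    [0, 0, -0.8],
    [0, 0, -0.8]
  ],
  "roll": [0, 0, 0, 0, 0, 0, 0, 0, 0, 0],
  "claw": [1, -1, -1, -1, -1, -1, -1, -1, -1, -1]
}}

```text
t: 14.77
position: [444.2, 239.9, 267.1]
tool_rot: [-0.0, 0.988, 0.152, -0.0]
force: [0.3, -0.1, -0.2]
grip_width: 0.874
grip_force: 0.0
```

```bash
python3 - <<'E'
from h import *
s=r.sense();print(s["position"],s["grip_width"],s["grip_force"],np.round(s["force"],1))
p=optics.snapshot("wrist");c=cloud(p)
m=(np.hypot(c[...,0]-445,c[...,1]-237)<60)
for z0,z1 in((150,187),(188,200),(128,137),(137.5,143)):
    s=c[m&(c[...,2]>z0)&(c[...,2]<z1)]
    if len(s): print(len(s),np.median(s,0),cv2.minAreaRect(s[:,:2].astype(np.float32)))
p=optics.snapshot("top")
c=cloud(p)
# tenon tops per bay along rack y axis (75.2 deg)
u=np.array([np.cos(np.radians(75.2)),np.sin(np.radians(75.2))]);v=np.array([u[1],-u[0]])
d=c[...,:2]-[520.8,-328]; a=d@u;b=d@v
for y0 in(-42,0,42):
    s=c[(abs(a-y0)<11)&(abs(b)<22)&(c[...,2]>70)]; print(y0,len(s),np.percentile(s[:,2],[20,50,80]))
for lo,hi in((92.8,100),(103,112)):
    s=c[(abs(a)<80)&(abs(b)<35)&(c[...,2]>lo)&(c[...,2]<hi)]; print(lo,len(s),cv2.minAreaRect(s[:,:2].astype(np.float32)))
E
```

```text
[444.17419775 239.87501669 267.05544134] 0.873638281233134 0.0 [ 0.3 -0.1 -0.2]
293 [455.63753896 244.15512978 170.37516166] ((451.68548583984375, 243.46644592285156), (10.411781311035156, 25.014789581298828), 21.134178161621094)
883 [445.72413626 241.09475949 193.00923327] ((444.9261169433594, 240.82260131835938), (24.916704177856445, 24.381946563720703), 66.0893783569336)
5503 [453.60848531 240.22235405 133.38623534] ((444.8857421875, 238.64202880859375), (78.54491424560547, 78.14595794677734), 1.7607883214950562)
391 [453.75787958 245.62668838 139.33053981] ((448.3974609375, 241.9955596923828), (26.757652282714844, 35.077667236328125), 17.60607147216797)
-42 192 [106.51886173 108.37049427 109.82934231]
0 171 [83.00769283 84.43443078 86.12039396]
42 177 [94.44796016 96.39973737 98.05025622]
92.8 221 ((520.8247680664062, -327.6953125), (117.40103149414062, 47.914886474609375), 72.5860366821289)
103 226 ((509.529052734375, -368.1119079589844), (24.267065048217773, 50.12471008300781), 76.94258117675781)
```

The rod hangs right: handle top at z 193, collar on the plate, about 2 mm off the hole's axis. The middle tenon (top at z 97) is in the +42 bay, near (531.5,-287). Going there.

>>> {"fn": "step_arm", "kwargs": {
  "travel": [
    [-0.14, 0.95, -0.6],
    [-0.14, 0.98, -0.6],
    [-0.14, 0.98, -0.6],
    [-0.14, 0.98, 0],
    [-0.14, 0.98, 0],
    [-0.14, 0.98, 0],
    [-0.14, 0.98, 0],
    [-0.14, 0.98, 0],
    [-0.14, 0.98, 0],
    [-0.14, 0.98, 0]
  ],
  "roll": [0, 0, 0, 0, 0, 0, 0, 0, 0, 0],
  "claw": [-1, -1, -1, -1, -1, -1, -1, -1, -1, -1]
}}

```text
t: 15.7
position: [491.8, -53.7, 319.0]
tool_rot: [-0.0, 0.988, 0.152, -0.001]
force: [1.2, -0.4, 0.9]
grip_width: 0.997
grip_force: 0.0
```

>>> {"fn": "step_arm", "kwargs": {
  "travel": [
    [-0.14, 0.98, 0],
    [-0.14, 0.98, 0],
    [-0.14, 0.98, 0],
    [-0.14, 0.98, 0],
    [-0.14, 0.98, 0],
    [-0.14, 0.98, 0],
    [-0.14, 0.98, 0],
    [-0.14, 0.98, 0],
    [0, 0, 0],
    [0, 0, 0]
  ],
  "roll": [0, 0, 0, 0, 0, 0, 0, 0, 0, 0],
  "claw": [-1, -1, -1, -1, -1, -1, -1, -1, -1, -1]
}}

```text
t: 16.53
position: [529.8, -288.6, 318.1]
tool_rot: [-0.001, 0.989, 0.15, -0.001]
force: [0.7, -0.4, -0.5]
grip_width: 1.001
grip_force: 0.0
```

>>> {"fn": "step_arm", "kwargs": {
  "travel": [
    [0, 0, 0.4],
    [0, 0, 0.4],
    [0, 0, 0.4],
    [0, 0, 0.4],
    [0, 0, 0.4],
    [0, 0, 0],
    [0, 0, 0],
    [0, 0, 0],
    [0, 0, 0],
    [0, 0, 0]
  ],
  "roll": [-1, -1, -1, -1, -1, -1, -1, -1, -1, -1],
  "claw": [-1, -1, -1, -1, -1, -1, -1, -1, -1, -1]
}}

```text
t: 17.37
position: [531.0, -284.3, 259.5]
tool_rot: [-0.001, 0.792, 0.61, 0.0]
force: [-0.6, -0.2, -0.4]
grip_width: 0.999
grip_force: 0.0
```

```bash
cat > rk.py <<'E'
from h import *
from scipy.spatial.transform import Rotation as R
s=r.sense();q=s["tool_rot"];M=R.from_quat([q[1],q[2],q[3],q[0]]).as_matrix()
print(s["position"],"yaw",np.degrees(np.arctan2(M[1,0],M[0,0])),np.round(s["joint_positions"],2))
p=optics.snapshot("wrist");cv2.imwrite("pics/h.png",p["color"]);c=cloud(p)
T=np.array(p["world_from_camera"]);print("cam",T[:3,3])
m=(np.hypot(c[...,0]-531.5,c[...,1]+287.4)<34)&(c[...,2]>92.8)&(c[...,2]<101)
x=c[m]; print("mid top",len(x),np.median(x[:,2]),cv2.minAreaRect(x[:,:2].astype(np.float32)))
m=(np.hypot(c[...,0]-521,c[...,1]+328)<90)&(c[...,2]>80)&(c[...,2]<115);x=c[m]
print("all",len(x),cv2.minAreaRect(x[:,:2].astype(np.float32)))
E
python3 rk.py
```

```text
[ 530.95550792 -284.34540259  259.53038344] yaw 75.21302918310815 [ 0.61  0.52 -0.24  1.52  0.13  1.12  0.08]
cam [ 549.27643967 -216.72571379  417.212416  ]
mid top 1049 96.12933733272894 ((531.6254272460938, -286.50262451171875), (23.925458908081055, 46.844722747802734), 75.93370056152344)
all 5072 ((520.3535766601562, -326.220703125), (141.35446166992188, 47.994789123535156), 74.09422302246094)
```

View pics/h.png

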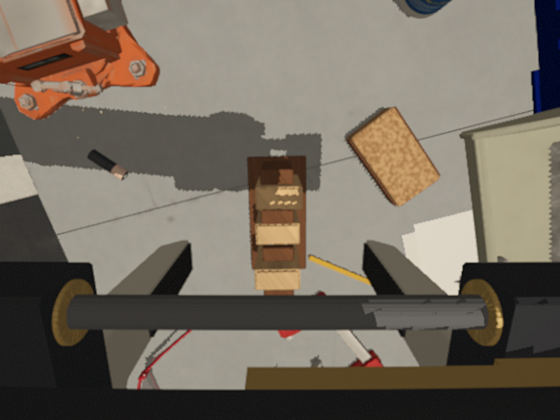

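The wrist view shows the three tenons at (278,195), (278,233) and (278,280). The top one, nearest the post, is the middle tenon at (531.6,-286.5), and the tool is aligned with it. I'll descend and grip the narrow edges.

>>> {"fn": "step_arm", "kwargs": {
  "travel": [
    [0, 0, 0.8],
    [0, 0, 0.8],
    [0, 0, 0.8],
    [0, 0, 0.8],
    [0, 0, 0.8],
    [0, 0, 0.8],
    [0, 0, 0.8],
    [0, 0, 0.5],
    [0, 0, 0.2],
    [0, 0, 0]
  ],
  "roll": [0, 0, 0, 0, 0, 0, 0, 0, 0, 0],
  "claw": [-1, -1, -1, -1, -1, -1, -1, -1, -1, -1]
}}

```text
t: 18.25
position: [530.0, -284.9, 69.4]
tool_rot: [-0.002, 0.794, 0.607, -0.001]
force: [-0.3, -0.5, -0.0]
grip_width: 1.002
grip_force: 0.0
```

>>> {"fn": "step_arm", "kwargs": {
  "travel": [
    [0, 0, 0],
    [0, 0, 0],
    [0, 0, 0],
    [0, 0, 0],
    [0, 0, 0],
    [0, 0, 0],
    [0, 0, 0],
    [0, 0, 0],
    [0, 0, 0],
    [0, 0, 0]
  ],
  "roll": [0, 0, 0, 0, 0, 0, 0, 0, 0, 0],
  "claw": [1, 1, 1, 1, 1, 1, 1, 1, 1, 1]
}}

```text
t: 19.08
position: [531.0, -286.8, 71.2]
tool_rot: [0.0, 0.795, 0.607, 0.0]
force: [0.7, -0.3, 1.4]
grip_width: 0.516
grip_force: 24.8
```

>>> {"fn": "step_arm", "kwargs": {
  "travel": [
    [0, 0, -0.2],
    [0, 0, -0.6],
    [0, 0, -0.8],
    [0, 0, -0.8],
    [0, 0, -0.8],
    [0, 0, -0.4],
    [0, 0, -0.1],
    [0, 0, 0]
  ],
  "roll": [0, 0, 0, 0, 0, 0, 0, 0],
  "claw": [1, 1, 1, 1, 1, 1, 1, 1]
}}

```text
t: 19.75
position: [531.1, -286.8, 182.9]
tool_rot: [0.001, 0.795, 0.607, 0.0]
force: [-0.3, -0.6, -1.1]
grip_width: 0.516
grip_force: 24.8
```

>>> {"fn": "step_arm", "kwargs": {
  "travel": [
    [0.7, 0.1, 0],
    [0.82, 0.12, 0],
    [0.82, 0.12, 0],
    [0.82, 0.12, 0],
    [0.82, 0.12, 0],
    [0.82, 0.12, 0],
    [0, 0, 0],
    [0, 0, 0],
    [0, 0, 0],
    [0, 0, 0]
  ],
  "roll": [0, 0, 0, 0, 0, 0, -0.97, -0.97, -0.97, -0.97],
  "claw": [1, 1, 1, 1, 1, 1, 1, 1, 1, 1]
}}

```text
t: 20.58
position: [587.8, -152.8, 180.0]
tool_rot: [-0.002, 0.661, 0.751, -0.001]
force: [1.1, 0.2, -0.7]
grip_width: 0.518
grip_force: 24.8
```

>>> {"fn": "step_arm", "kwargs": {
  "travel": [
    [0, 0, 0.4],
    [0, 0, 0.8],
    [0, 0, 0.8],
    [0, 0, 0.8],
    [0, 0, 0.6],
    [0, 0, 0.3],
    [0, 0, 0],
    [0, 0, 0]
  ],
  "roll": [0, 0, 0, 0, 0, 0, 0, 0],
  "claw": [1, 1, 1, 1, 1, 1, 1, 1]
}}

```text
t: 21.25
position: [588.6, -153.1, 70.3]
tool_rot: [-0.001, 0.663, 0.749, -0.0]
force: [1.4, -1.1, -0.3]
grip_width: 0.522
grip_force: 24.8
```

>>> {"fn": "step_arm", "kwargs": {
  "travel": [
    [0, 0, 0.1],
    [0, 0, 0.1],
    [0, 0, 0.1],
    [0, 0, 0.03],
    [0, 0, 0],
    [0, 0, 0]
  ],
  "roll": [0, 0, 0, 0, 0, 0],
  "claw": [1, 1, 1, 1, 1, 1]
}}

```text
t: 21.75
position: [589.0, -153.3, 61.3]
tool_rot: [0.0, 0.663, 0.749, 0.0]
force: [-0.3, -0.3, -0.7]
grip_width: 0.513
grip_force: 24.8
```

>>> {"fn": "step_arm", "kwargs": {
  "travel": [
    [0, 0, 0.05],
    [0, 0, 0],
    [0, 0, 0]
  ],
  "roll": [0, 0, 0],
  "claw": [1, 1, 1]
}}

```text
t: 22.0
position: [589.4, -153.4, 60.9]
tool_rot: [0.001, 0.663, 0.749, 0.0]
force: [-1.3, 0.3, 5.9]
grip_width: 0.513
grip_force: 24.9
```

>>> {"fn": "step_arm", "kwargs": {
  "travel": [
    [0, 0, 0],
    [0, 0, 0],
    [0, 0, 0],
    [0, 0, 0],
    [0, 0, -0.3],
    [0, 0, -0.8],
    [0, 0, -0.8],
    [0, 0, -0.8],
    [0, 0, -0.8],
    [0, 0, -0.8]
  ],
  "roll": [0, 0, 0, 0, 0, 0, 0, 0, 0, 0],
  "claw": [-1, -1, -1, -1, -1, -1, -1, -1, -1, -1]
}}

```text
t: 22.83
position: [588.8, -153.2, 190.4]
tool_rot: [0.0, 0.663, 0.749, 0.0]
force: [-0.5, -0.5, 0.3]
grip_width: 1.001
grip_force: 0.0
```

>>> {"fn": "step_arm", "kwargs": {
  "travel": [
    [0, 0, -0.8],
    [0, 0, -0.4],
    [0, 0, 0],
    [0, 0, 0],
    [0, 0, 0],
    [0, 0, 0],
    [0, 0, 0],
    [0, 0, 0],
    [0, 0, 0],
    [0, 0, 0]
  ],
  "roll": [0.98, 0.98, 0.98, 0.98, 0.98, 0.98, 0.98, 0.98, 0.98, 0.98],
  "claw": [-1, -1, -1, -1, -1, -1, -1, -1, -1, -1]
}}

```text
t: 23.67
position: [588.8, -153.0, 225.2]
tool_rot: [-0.0, 0.938, 0.347, 0.0]
force: [0.3, -0.4, -0.7]
grip_width: 1.002
grip_force: 0.0
```

>>> {"fn": "step_arm", "kwargs": {
  "travel": [
    [0, 0, 0],
    [0, 0, 0],
    [0, 0, 0],
    [0, 0, 0],
    [0, 0, 0],
    [0, 0, 0],
    [0, 0, 0],
    [0, 0, 0]
  ],
  "roll": [0.98, 0.98, 0.98, 0.98, 0.98, 0.98, 0, 0],
  "claw": [-1, -1, -1, -1, -1, -1, -1, -1]
}}

```text
t: 24.33
position: [588.9, -152.9, 224.9]
tool_rot: [-0.0, 0.998, 0.064, 0.0]
force: [-0.1, -0.2, 0.1]
grip_width: 0.997
grip_force: 0.0
```

```bash
cat > rk2.py <<'E'
from h import *
from scipy.spatial.transform import Rotation as R
s=r.sense();q=s["tool_rot"];M=R.from_quat([q[1],q[2],q[3],q[0]]).as_matrix()
print(s["position"],"yaw",np.degrees(np.arctan2(M[1,0],M[0,0])),np.round(s["joint_positions"],2))
for n in("wrist","top"):
    p=optics.snapshot(n);c=cloud(p)
    d=np.hypot(c[...,0]-589.5,c[...,1]+153.5)
    x=c[(d<45)&(c[...,2]>80)&(c[...,2]<95)];print(n,len(x),np.median(x[:,2]),cv2.minAreaRect(x[:,:2].astype(np.float32)))
    d=np.hypot(c[...,0]-594,c[...,1]-43)
    for a,b in((80,90),(124,135)):
        x=c[(d<115)&(c[...,2]>a)&(c[...,2]<b)];print(n,"post",len(x),np.median(x[:,2]),cv2.minAreaRect(x[:,:2].astype(np.float32)))
E
python3 rk2.py
```

```text
[ 588.9323177  -152.90134948  224.94758772] yaw 7.325236913298629 [ 0.17  0.55  0.07  1.56 -0.04  1.04 -1.18]
wrist 1269 86.13895601891545 ((590.9344482421875, -152.66693115234375), (47.853763580322266, 23.497074127197266), 7.8796281814575195)
wrist post 8707 84.55758634434432 ((593.7877197265625, 43.03247833251953), (190.23590087890625, 73.87467193603516), 7.494465351104736)
wrist post 2059 129.22404446907768 ((594.0099487304688, 42.02159881591797), (86.65956115722656, 56.99772262573242), 7.06376838684082)
top 0 nan ((0.0, 0.0), (0.0, 0.0), 0.0)
top post 1223 85.21299497737812 ((595.4926147460938, 43.47145462036133), (190.0736846923828, 70.35887145996094), 7.338954448699951)
top post 249 129.4593952536385 ((595.236328125, 42.87302780151367), (86.0885238647461, 54.789085388183594), 7.355630397796631)
  return _methods._mean(a, axis=axis, dtype=dtype,
  ret = ret.dtype.type(ret / rcount)
```

>>> {"fn": "step_arm", "kwargs": {
  "travel": [
    [0, 0, 0.5],
    [0, 0, 0.8],
    [0, 0, 0.8],
    [0, 0, 0.8],
    [0, 0, 0.8],
    [0, 0, 0.8],
    [0, 0, 0.5],
    [0, 0, 0.22],
    [0, 0, 0],
    [0, 0, 0]
  ],
  "roll": [0, 0, 0, 0, 0, 0, 0, 0, 0, 0],
  "claw": [-1, -1, -1, -1, -1, -1, -1, -1, -1, -1]
}}

```text
t: 25.27
position: [589.4, -153.4, 68.5]
tool_rot: [-0.0, 0.998, 0.063, 0.0]
force: [0.2, 0.2, 0.0]
grip_width: 1.001
grip_force: 0.0
```

>>> {"fn": "step_arm", "kwargs": {
  "travel": [
    [0, 0, 0],
    [0, 0, 0],
    [0, 0, 0],
    [0, 0, 0],
    [0, 0, 0],
    [0, 0, 0],
    [0, 0, 0],
    [0, 0, 0],
    [0, 0, 0],
    [0, 0, 0]
  ],
  "roll": [0, 0, 0, 0, 0, 0, 0, 0, 0, 0],
  "claw": [1, 1, 1, 1, 1, 1, 1, 1, 1, 1]
}}

```text
t: 26.1
position: [588.9, -153.2, 67.9]
tool_rot: [-0.0, 0.998, 0.062, -0.0]
force: [1.1, 0.3, 0.3]
grip_width: 0.331
grip_force: 0.0
```

>>> {"fn": "step_arm", "kwargs": {
  "travel": [
    [0, 0, 0],
    [0, 0, 0],
    [0, 0, 0],
    [0, 0, 0],
    [0, 0, 0]
  ],
  "roll": [0, 0, 0, 0, 0],
  "claw": [1, 1, 1, 1, 1]
}}

```text
t: 26.52
position: [588.9, -153.3, 67.9]
tool_rot: [-0.0, 0.998, 0.062, 0.0]
force: [-0.3, -0.6, 1.1]
grip_width: 0.258
grip_force: 24.9
```

Gripped, width 24 mm. I'll open, rise and look again to calibrate the wrist camera against the centred tenon.

>>> {"fn": "step_arm", "kwargs": {
  "travel": [
    [0, 0, 0],
    [0, 0, 0],
    [0, 0, 0],
    [0, 0, 0],
    [0, 0, -0.3],
    [0, 0, -0.8],
    [0, 0, -0.8],
    [0, 0, -0.8],
    [0, 0, -0.8],
    [0, 0, -0.8]
  ],
  "roll": [0, 0, 0, 0, 0, 0, 0, 0, 0, 0],
  "claw": [-1, -1, -1, -1, -1, -1, -1, -1, -1, -1]
}}

```text
t: 27.35
position: [588.8, -153.3, 199.0]
tool_rot: [0.0, 0.998, 0.062, 0.0]
force: [-0.1, 0.3, 0.4]
grip_width: 0.923
grip_force: 0.0
```

>>> {"fn": "step_arm", "kwargs": {
  "travel": [
    [0, 0, -0.7],
    [0, 0, -0.22],
    [0, 0, 0],
    [0, 0, 0]
  ],
  "roll": [0, 0, 0, 0],
  "claw": [-1, -1, -1, -1]
}}

```text
t: 27.68
position: [588.4, -153.1, 224.2]
tool_rot: [-0.0, 0.998, 0.062, -0.0]
force: [-1.0, 0.5, -1.0]
grip_width: 1.006
grip_force: 0.0
```

```bash
python3 rk2.py 2>/dev/null
```

```text
[ 588.44383167 -153.09382635  224.16774482] yaw 7.155119223214883 [ 0.17  0.55  0.07  1.56 -0.04  1.04 -1.19]
wrist 1305 86.05685559304777 ((590.583740234375, -152.57717895507812), (48.27234649658203, 24.002235412597656), 7.69419527053833)
wrist post 8797 84.55131135647537 ((594.1051635742188, 42.27273941040039), (190.4569091796875, 72.13482666015625), 7.358007907867432)
wrist post 2082 129.20163277547658 ((594.1197509765625, 41.86410903930664), (86.19483947753906, 56.218238830566406), 7.139236927032471)
top 0 nan ((0.0, 0.0), (0.0, 0.0), 0.0)
top post 1226 85.181039867935 ((595.5126953125, 43.43907928466797), (190.07443237304688, 70.48054504394531), 7.476686477661133)
top post 249 129.57776267902716 ((595.4677124023438, 42.8087272644043), (86.52824401855469, 54.618614196777344), 7.266633987426758)
```

>>> {"fn": "step_arm", "kwargs": {
  "travel": [
    [0.13, -0.93, 0],
    [0.13, -0.93, 0],
    [0.13, -0.93, 0],
    [0.13, -0.93, 0],
    [0.13, -0.93, 0],
    [0.13, -0.93, 0],
    [0.13, -0.93, 0],
    [0, 0, 0],
    [0, 0, 0],
    [0, 0, 0]
  ],
  "roll": [0, 0, 0, 0, 0, 0, 0, 0, 0, 0],
  "claw": [-1, -1, -1, -1, -1, -1, -1, -1, -1, -1]
}}

```text
t: 28.62
position: [591.1, 42.6, 223.4]
tool_rot: [0.001, 0.998, 0.062, -0.001]
force: [0.4, -0.4, -0.6]
grip_width: 1.002
grip_force: 0.0
```

```bash
cat >> rk2.py <<'E'
    if n=="wrist":
        cv2.imwrite("pics/i.png",p["color"])
        u=np.radians(7.35);v=np.array([np.cos(u),np.sin(u)]);o=np.array([-v[1],v[0]]);e=c[...,:2]-[594,43];a=e@v;b=e@o
        m=(abs(a)<29)&(abs(b)<40)
        rim=m&(c[...,2]>80)&(c[...,2]<90); x=b[rim]; print("face b",x.min(),x.max(), "gap", x[x<0].max() if (x<0).any() else 0, x[x>0].min())
        h,g=np.histogram(b[rim],bins=np.arange(-40,41,2)); print(dict(zip(g[:-1].astype(int).tolist(),h.tolist())))
E
python3 rk2.py 2>/dev/null
```

```text
[591.13713567  42.62540388 223.40196278] yaw 7.09955827359001 [-0.15  0.53  0.06  1.6  -0.04  1.02 -1.52]
wrist 1255 85.98433934779024 ((590.5776977539062, -152.06536865234375), (48.30628967285156, 24.1297607421875), 7.310048580169678)
wrist post 7701 84.52465054877683 ((593.5146484375, 42.8820915222168), (189.86447143554688, 70.3166275024414), 7.387238025665283)
wrist post 2162 129.14054660350052 ((593.8836669921875, 43.11887741088867), (86.25762939453125, 55.651729583740234), 7.338976860046387)
face b -35.13179601863179 35.06501061421193 gap -0.5279467898149309 0.40216813446471555
{-40: 0, -38: 0, -36: 71, -34: 125, -32: 114, -30: 128, -28: 119, -26: 120, -24: 120, -22: 126, -20: 128, -18: 112, -16: 113, -14: 9, -12: 11, -10: 11, -8: 7, -6: 9, -4: 9, -2: 8, 0: 10, 2: 8, 4: 7, 6: 9, 8: 13, 10: 8, 12: 20, 14: 125, 16: 120, 18: 119, 20: 120, 22: 125, 24: 119, 26: 119, 28: 119, 30: 118, 32: 133, 34: 62, 36: 0, 38: 0}
top 197 86.20394380701316 ((591.618408203125, -151.8700714111328), (47.51812744140625, 23.977807998657227), 8.224909782409668)
top post 746 85.16238786512469 ((595.49462890625, 42.830406188964844), (190.4503936767578, 70.47508239746094), 6.8778910636901855)
top post 178 129.63523385632652 ((595.4315795898438, 42.60984802246094), (85.98194122314453, 54.696990966796875), 7.004179954528809)
```

View pics/i.png

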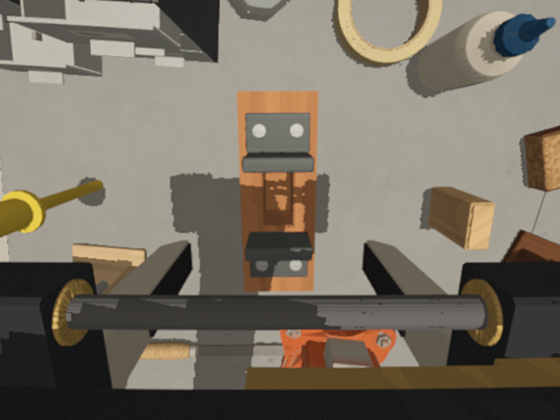

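In the picture, the mortise (278,195) sits centred between the stops at (278,162) and (280,242), and the tenon stands upright at (462,215). From the same wrist pose, the shift from tenon to mortise is (3.1,195.6). Back to fetch the tenon.

>>> {"fn": "step_arm", "kwargs": {
  "travel": [
    [-0.13, 0.93, 0],
    [-0.13, 0.93, 0],
    [-0.13, 0.93, 0],
    [-0.13, 0.93, 0],
    [-0.13, 0.93, 0],
    [-0.13, 0.93, 0],
    [-0.13, 0.93, 0],
    [0, 0, 0],
    [0, 0, 0],
    [0, 0, 0]
  ],
  "roll": [0, 0, 0, 0, 0, 0, 0, 0, 0, 0],
  "claw": [-1, -1, -1, -1, -1, -1, -1, -1, -1, -1]
}}

```text
t: 29.55
position: [588.6, -153.3, 224.3]
tool_rot: [-0.001, 0.998, 0.062, -0.0]
force: [-0.4, 0.5, 0.2]
grip_width: 0.997
grip_force: 0.0
```

>>> {"fn": "step_arm", "kwargs": {
  "travel": [
    [0, 0, 0.5],
    [0, 0, 0.8],
    [0, 0, 0.8],
    [0, 0, 0.8],
    [0, 0, 0.8],
    [0, 0, 0.8],
    [0, 0, 0.5],
    [0, 0, 0.22],
    [0, 0, 0],
    [0, 0, 0]
  ],
  "roll": [0, 0, 0, 0, 0, 0, 0, 0, 0, 0],
  "claw": [-1, -1, -1, -1, -1, -1, -1, -1, -1, -1]
}}

```text
t: 30.38
position: [589.5, -152.3, 68.4]
tool_rot: [-0.0, 0.998, 0.063, 0.0]
force: [0.6, -0.4, 0.9]
grip_width: 1.002
grip_force: 0.0
```

>>> {"fn": "step_arm", "kwargs": {
  "travel": [
    [0, 0, 0],
    [0, 0, 0],
    [0, 0, 0],
    [0, 0, 0],
    [0, 0, 0],
    [0, 0, 0],
    [0, 0, 0],
    [0, 0, 0],
    [0, 0, 0],
    [0, 0, 0]
  ],
  "roll": [0, 0, 0, 0, 0, 0, 0, 0, 0, 0],
  "claw": [1, 1, 1, 1, 1, 1, 1, 1, 1, 1]
}}

```text
t: 31.22
position: [588.9, -153.3, 67.9]
tool_rot: [-0.0, 0.998, 0.062, -0.0]
force: [0.6, -0.0, -0.3]
grip_width: 0.33
grip_force: 0.0
```

>>> {"fn": "step_arm", "kwargs": {
  "travel": [
    [0, 0, 0],
    [0, 0, 0],
    [0, 0, 0],
    [0, 0, 0],
    [0, 0, 0]
  ],
  "roll": [0, 0, 0, 0, 0],
  "claw": [1, 1, 1, 1, 1]
}}

```text
t: 31.63
position: [588.9, -153.2, 67.9]
tool_rot: [-0.0, 0.998, 0.062, -0.0]
force: [0.4, 0.4, -0.8]
grip_width: 0.258
grip_force: 24.9
```

>>> {"fn": "step_arm", "kwargs": {
  "travel": [
    [0, 0, -0.3],
    [0, 0, -0.7],
    [0, 0, -0.8],
    [0, 0, -0.8],
    [0, 0, -0.8],
    [0, 0, -0.8],
    [0, 0, -0.8],
    [0, 0, 0],
    [0, 0, 0]
  ],
  "roll": [0, 0, 0, 0, 0, 0, 0, 0, 0],
  "claw": [1, 1, 1, 1, 1, 1, 1, 1, 1]
}}

```text
t: 32.38
position: [589.5, -153.5, 219.7]
tool_rot: [0.0, 0.998, 0.062, 0.002]
force: [-0.7, 0.3, -0.8]
grip_width: 0.258
grip_force: 24.9
```

>>> {"fn": "step_arm", "kwargs": {
  "travel": [
    [0.13, -0.92, 0],
    [0.13, -0.92, 0],
    [0.13, -0.92, 0],
    [0.13, -0.92, 0],
    [0.13, -0.92, 0],
    [0.13, -0.92, 0],
    [0.13, -0.92, 0],
    [0, 0, 0],
    [0, 0, 0],
    [0, 0, 0]
  ],
  "roll": [0, 0, 0, 0, 0, 0, 0, 0, 0, 0],
  "claw": [1, 1, 1, 1, 1, 1, 1, 1, 1, 1]
}}

```text
t: 33.22
position: [591.1, 40.8, 216.7]
tool_rot: [0.001, 0.998, 0.062, -0.001]
force: [0.5, -1.2, -0.9]
grip_width: 0.259
grip_force: 24.9
```

>>> {"fn": "step_arm", "kwargs": {
  "travel": [
    [0, 0, 0.2],
    [0, 0, 0.4],
    [0, 0, 0.4],
    [0, 0, 0.3],
    [0, 0, 0],
    [0, 0, 0],
    [0, 0, 0]
  ],
  "roll": [0, 0, 0, 0, 0, 0, 0],
  "claw": [1, 1, 1, 1, 1, 1, 1]
}}

```text
t: 33.8
position: [592.4, 41.3, 179.3]
tool_rot: [0.0, 0.998, 0.062, 0.0]
force: [-0.6, -0.0, -0.4]
grip_width: 0.258
grip_force: 24.9
```

>>> {"fn": "step_arm", "kwargs": {
  "travel": [
    [0, -0.03, 0.2],
    [0, 0, 0.3],
    [0, 0, 0.2],
    [0, 0, 0],
    [0, 0, 0]
  ],
  "roll": [0, 0, 0, 0, 0],
  "claw": [1, 1, 1, 1, 1]
}}

```text
t: 34.22
position: [591.4, 42.7, 157.3]
tool_rot: [0.0, 0.998, 0.062, -0.001]
force: [0.2, 0.5, -0.6]
grip_width: 0.253
grip_force: 24.9
```

>>> {"fn": "step_arm", "kwargs": {
  "travel": [
    [0, 0, 0.1],
    [0, 0, 0.1],
    [0, 0, 0.1],
    [0, 0, 0],
    [0, 0, 0]
  ],
  "roll": [0, 0, 0, 0, 0],
  "claw": [1, 1, 1, 1, 1]
}}

```text
t: 34.63
position: [591.7, 42.7, 148.8]
tool_rot: [-0.0, 0.998, 0.062, -0.0]
force: [0.9, 0.8, -0.9]
grip_width: 0.253
grip_force: 24.9
```

It has entered the mortise freely, with the bottom at about z 81. Continuing slowly.

>>> {"fn": "step_arm", "kwargs": {
  "travel": [
    [0, 0, 0.15],
    [0, 0, 0.15],
    [0, 0, 0.15],
    [0, 0, 0.15],
    [0, 0, 0.15],
    [0, 0, 0]
  ],
  "roll": [0, 0, 0, 0, 0, 0],
  "claw": [1, 1, 1, 1, 1, 1]
}}

```text
t: 35.13
position: [591.0, 42.7, 125.2]
tool_rot: [0.0, 0.998, 0.062, -0.001]
force: [0.1, -0.3, -0.3]
grip_width: 0.26
grip_force: 24.9
```

>>> {"fn": "step_arm", "kwargs": {
  "travel": [
    [0, 0, 0.15],
    [0, 0, 0.15],
    [0, 0, 0.15],
    [0, 0, 0.15],
    [0, 0, 0.15],
    [0, 0, 0]
  ],
  "roll": [0, 0, 0, 0, 0, 0],
  "claw": [1, 1, 1, 1, 1, 1]
}}

```text
t: 35.63
position: [591.1, 42.7, 102.8]
tool_rot: [0.0, 0.998, 0.062, -0.001]
force: [0.5, -0.6, -0.8]
grip_width: 0.26
grip_force: 24.9
```

>>> {"fn": "step_arm", "kwargs": {
  "travel": [
    [0, 0, 0.07],
    [0, 0, 0.07],
    [0, 0, 0.05],
    [0, 0, 0],
    [0, 0, 0]
  ],
  "roll": [0, 0, 0, 0, 0],
  "claw": [1, 1, 1, 1, 1]
}}

```text
t: 36.05
position: [591.9, 42.8, 98.3]
tool_rot: [-0.0, 0.998, 0.062, 0.0]
force: [-0.2, -0.8, 0.2]
grip_width: 0.255
grip_force: 24.9
```

>>> {"fn": "step_arm", "kwargs": {
  "travel": [
    [0, 0, 0.04],
    [0, 0, 0],
    [0, 0, 0]
  ],
  "roll": [0, 0, 0],
  "claw": [1, 1, 1]
}}

```text
t: 36.3
position: [591.8, 42.8, 97.1]
tool_rot: [-0.0, 0.998, 0.062, 0.0]
force: [0.5, -0.6, -0.7]
grip_width: 0.259
grip_force: 24.9
```

>>> {"fn": "step_arm", "kwargs": {
  "travel": [
    [0, 0, 0.05],
    [0, 0, 0],
    [0, 0, 0]
  ],
  "roll": [0, 0, 0],
  "claw": [1, 1, 1]
}}

```text
t: 36.55
position: [592.2, 42.7, 95.9]
tool_rot: [0.0, 0.998, 0.062, 0.0]
force: [-0.4, -0.4, 0.9]
grip_width: 0.257
grip_force: 25.0
```

>>> {"fn": "step_arm", "kwargs": {
  "travel": [
    [0, 0, 0.02],
    [0, 0, 0],
    [0, 0, 0],
    [0, 0, 0],
    [0, 0, 0],
    [0, 0, 0],
    [0, 0, -0.2],
    [0, 0, -0.8],
    [0, 0, -0.8],
    [0, 0, -0.8]
  ],
  "roll": [0, 0, 0, 0, 0, 0, 0, 0, 0, 0],
  "claw": [1, 1, -1, -1, -1, -1, -1, -1, -1, -1]
}}

```text
t: 37.38
position: [591.5, 42.7, 173.9]
tool_rot: [0.0, 0.998, 0.062, -0.0]
force: [1.3, -0.4, 0.5]
grip_width: 0.784
grip_force: 0.0
```

>>> {"fn": "step_arm", "kwargs": {
  "travel": [
    [0, 0, -0.8],
    [0, 0, -0.8],
    [0, 0, -0.8],
    [0, 0, -0.8],
    [0, 0, 0],
    [0, 0, 0]
  ],
  "roll": [0, 0, 0, 0, 0, 0],
  "claw": [-1, -1, -1, -1, -1, -1]
}}

```text
t: 37.88
position: [592.5, 42.8, 270.6]
tool_rot: [-0.0, 0.998, 0.062, 0.002]
force: [-0.1, 0.8, -0.3]
grip_width: 0.996
grip_force: 0.0
```

```bash
python3 - <<'E'
from h import *
p=optics.snapshot("wrist");c=cloud(p)
d=np.hypot(c[...,0]-593.7,c[...,1]-43)
for a,b,R in((107,122,40),(80,90,115),(124,135,100)):
    x=c[(d<R)&(c[...,2]>a)&(c[...,2]<b)];print(len(x),np.median(x[:,2]),cv2.minAreaRect(x[:,:2].astype(np.float32)))
p=optics.snapshot("top");c=cloud(p)
for z,x0,y0,R in((188,445,239,30),(103,509,-367,35),):
    x=c[(np.hypot(c[...,0]-x0,c[...,1]-y0)<R)&(c[...,2]>z)];print(len(x),np.median(x,0))
for k,z in dict(glue_centre=79,sanding_centre=15.5,tenon_short_centre=47.5).items(): q=optics.place_of(k,p)[0];print(k,np.round(w(p,q["location"],z)))
s=r.sense();print(s["position"],s["force"],s["t"])
E
```

```text
1372 114.14356555595626 ((590.3763427734375, 42.48552703857422), (55.86888885498047, 51.08238983154297), 7.4532470703125)
5904 84.56120201973877 ((593.3909301757812, 42.9807014465332), (189.909912109375, 70.32296752929688), 7.363977909088135)
1536 129.15063256936924 ((594.4061889648438, 43.01946258544922), (85.42413330078125, 55.53770446777344), 7.288131237030029)
0 [nan nan nan]
232 [ 509.28015041 -367.253081    108.05326208]
glue_centre [ 740. -111.   79.]
sanding_centre [ 678. -295.   16.]
tenon_short_centre [ 514. -336.   48.]
[591.00451077  42.68801354 267.43801817] [0.12002579 0.37895434 0.50661786] 38.1333
  return _methods._mean(a, axis=axis, dtype=dtype,
  ret = um.true_divide(
```

The tenon stands 29.6 mm proud. The top camera gave no rod reading, probably because the arm blocks it, so I'll check the rod and tenon in the scene camera before handing in.

```bash
python3 - <<'E'
from h import *
p=optics.snapshot("scene");c=cloud(p)
x=c[(np.hypot(c[...,0]-444,c[...,1]-238)<30)&(c[...,2]>150)];print(len(x),len(x) and (x.mean(0),x[:,2].max()))
i=p["color"]; cv2.imwrite("pics/j.png",cv2.resize(i[90:240,130:330],None,fx=4,fy=4,interpolation=cv2.INTER_CUBIC))
E
```

```text
165 (array([441.74575276, 232.06801946, 176.57601691]), np.float64(194.47215596226226))
```

View pics/j.png

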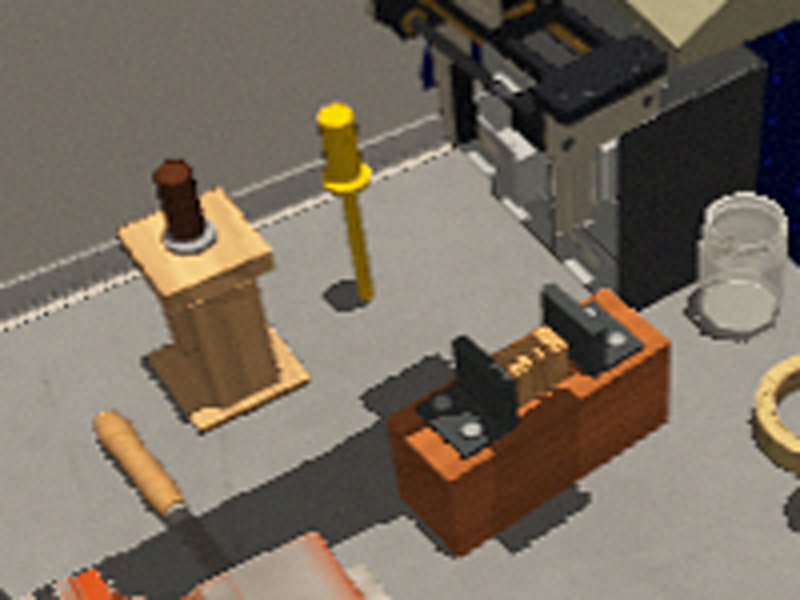

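The rod hangs with its collar on the plate (188,235), the tenon stands seated between the stops (540,360), and the gripper is clear.

```bash
python3 -c "
from plant import r
print(r.hand_in())"
```

```text
the job is handed in; nothing more can be done
None
```

I handed the job in at about 38 s: the mortise measured 57 mm deep, the 87 mm tenon stands about 30 mm proud on its bottom, and the rod hangs back in its stand; the hand-in gave no verdict.

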